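# Rub down the register guide

### The arm

A 6-joint arm with a two-finger parallel gripper is mounted at the origin on the work surface; the furniture and walls round the work are solid. World frame = base frame: x ahead of the robot, y to its left, z up, the work surface at z = 0. Lengths are in m, angles in degrees, forces in N, time in s.
With the tool pointing down it reaches from about 0.25 to 0.725 m from the base axis. Payload 9.7 kg.
Tool frame: the origin (TCP) lies midway between the tips of the shut fingers; the grasp point (between the pads) lies 19 mm behind it; z points along the fingers, y is the line along which they close (so a half turn about z gives the same grasp; the last joint's range is limited). The gripper opens to 85 mm and grips with 20 to 120 N. Pads are 22 mm wide; open, the fingers measure 114 mm over their backs; the gripper's body (76 mm by 85 mm) begins 54 mm behind the grasp point. The pads swing forward as they close: fully open they stand 13 mm farther back than shut.
Start: joints at [72.995, 4.979, 10.078, 95.1, 0, 90], TCP at [0.161, 0.526, 0.231] pointing down, gripper open.
Joint ranges: [-179.16, 179.16], [-48.56, 103.87], [-65.8, 70.77], [-126.05, 130.52], [-82.76, 87.17], [-180, 180]. Speed limits (degrees/s): [127.2, 127.2, 147.25, 180, 180, 180].

### API

Orientations are given as [roll, pitch, yaw] about the fixed x, y, z axes, in that order (R = Rz(yaw) Ry(pitch) Rx(roll)).
In Python, from workcell import bot gives the robot as it stands.
- The arm moves only by the shell command python3 -m crank 'ROWS' [FORCE]. ROWS is JSON, a list of rows, each an object with "gripper": the finger opening in mm, from 0 to 85.4; "travel": the shift along the tool's x, y, z in mm, a list of three; "twist": the turn, a rotation vector about the tool's x, y, z in rad, a list of three. In form: [{"gripper": gripper, "travel": [tx, ty, tz], "twist": [rx, ry, rz]}, ...]. A call has 1 to 12 rows; each row shifts and turns the commanded pose from where the row before left it, along the tool's axes as they then stand; what a row does not reach is not made up. A row lasts 1/8 s, in which the tool goes at most 62.5 mm and 10.7 degrees, less where a joint would pass 70% of its speed; a pose out of reach is approached as far as the arm can. A call is refused whole if a number of a shift passes 62.5 or a number of a turn 0.188, either way. A call with a gripper value outside its range is refused whole. The fingers move at their own pace and stop on an object; FORCE is the grip in N (left out, the last holds). Time passes only in rows, so rows that do not move let the fingers close. It gives the time, the measured TCP pose, the force, the opening and the grip force at its end, in the units of the state.
- bot.get_obs(): the state, without advancing time (a new reading comes with each control period).
- bot.camera(name): name is "scene" or "top" or "wrist"; returns the picture (384x512x3 uint8, red, green, blue); there is no depth.
- bot.calibration(name): a dict with "vfov" (degrees; the focal length in pixels is half the picture's height over the tangent of half this angle, whatever the lens; pixels are square), "cx", "cy" (the principal point, pixels), "camera_from_world" (4x4, takes a point from world to camera coordinates). Camera axes: x right, y down, z forward; pixel columns grow to the right and rows downward; lengths in m; the calibration is good to about 2 mm. A picture is of the moment at which its call begins: read the wrist's pose just before it. calibration takes no time and is no camera call; for the wrist camera it gives the pose at the moment of the call.
- bot.job_done(): hands the job in; it is judged then, once.
The state is a dict: "time": time; "q": joint angles; "qd": joint speeds; "joint_efforts": joint torques, N m; "ee_pos": TCP position; "tcp_rot": TCP orientation; "wrist_force": force on the tool from outside, world axes, zero at the start; "torque": the same for the moment, N m; "opening": finger opening in m; "grasp_force": force on a finger pad.
Only numpy, scipy, OpenCV 4.12 (cv2) and the standard library are available. Lean on these libraries where they do the work, as an engineer would, in place of code of your own. Each camera call takes 0.05 s, during which the arm holds its last target. There are 200 camera calls.

### The job

The L-shaped register guide on the printing board has just been stuck down with foam tape: rub it down with your fingertips. Start at the red bead and run lightly along the top of the guide, pressing on every bead in turn, round the corner to the blue bead, and finish there, still holding the blue bead gently down. Do not squash the foam flat, keep off the inked block, and leave everything else alone.

Things in the scene. Friction and masses are not known exactly. Their poses are not given: they have to be found in the camera images.
- board: flat plywood printing board, 140 (x) x 190 (y) x 6 mm thick, fixed to the worktop; origin at the centre of its underside, z up. On it stands the L-shaped register guide, 14 mm wide, its flat top 26 mm above the worktop: 164 mm long along the board's +x edge and, from the corner at its +y end, 117 mm along the board's +y edge.
- guide (a joint): how far the register guide (aluminium strip on soft black foam) is pressed down, m: 0 at rest, 0.008 squashed right down. It sinks level, as one piece, about 1 mm for each 1.5 N, and springs back up. Six half-round beads cross its top, each 50 mm from the next and 1.2 mm higher than the strip.
- bead_0_top (a point): centre of the top of the red bead at the end of the guide, at board frame x 52, y -73 mm, 27.2 mm above the worktop at rest; about 9 mm wide along the guide and 14 mm across it
- bead_1_top (a point): centre of the top of the first brass bead, at board frame x 52, y -23 mm, 27.2 mm above the worktop at rest; about 9 mm wide along the guide and 14 mm across it
- bead_2_top (a point): centre of the top of the second brass bead, at board frame x 52, y 27 mm, 27.2 mm above the worktop at rest; about 9 mm wide along the guide and 14 mm across it
- bead_3_top (a point): centre of the top of the brass bead at the corner, at board frame x 52, y 77 mm, 27.2 mm above the worktop at rest; a round dome, about 9 mm across
- bead_4_top (a point): centre of the top of the brass bead past the corner, at board frame x 2, y 77 mm, 27.2 mm above the worktop at rest; about 9 mm wide along the guide and 14 mm across it
- bead_5_top (a point): centre of the top of the blue bead at the other end, at board frame x -48, y 77 mm, 27.2 mm above the worktop at rest; about 9 mm wide along the guide and 14 mm across it
- block: black and white carved lino block, freshly inked, 102 x 152 x 5 mm, lying loose on the board inside the L, 2 mm from the guide; origin at the centre of its underside; its top is 11 mm above the worktop
- brayer: small black-handled ink roller, 156x68x41 mm, loose; origin at the centre of its underside
- cutter: lino cutter with a turned wooden handle, 123x25x25 mm, loose; origin at the centre of its underside
- blue_tin: ink tin with a blue lid, diameter 80, 60 mm high, loose; origin at the centre of its underside
- tape: roll of masking tape lying flat, outer diameter 103, 25 mm high, loose; origin at the centre of its underside

How it is judged:
By the outcome, as a careful person would: the job done as asked, in the order asked, and still so for the second after the job is handed in, while the arm keeps its last pose, push and grip.
It also fails if it takes over 38 s, if anything falls off the work surface, if the arm or the gripper's body presses on something with over 40 N, if the wrist force passes 120 N, or if a joint passes its speed limit or range.

## Working session

There is one attempt and no reset: what is moved stays moved. The work goes in short steps, Python scripts to look and compute and a shell command to move; the robot and the scene stay as the last step left them, time stands still between calls to the robot, and variables do not carry over. Pictures are saved under pics/ and viewed, at most 10 in all, crops included, and the job is handed in when it is done.

```bash
mkdir -p pics; python3 - <<'E'
from workcell import bot
import cv2
for n in("top","scene"):
    im=bot.camera(n); cv2.imwrite(f"pics/{n}.png",cv2.resize(im[:,:,::-1],(800,600),interpolation=cv2.INTER_CUBIC))
o=bot.get_obs(); print(o["ee_pos"],o["tcp_rot"],o["time"],o["wrist_force"],o["opening"])
E
```

```text
[0.16078049 0.52574607 0.23062732] [-1.79927314e+02  1.83600611e-03  1.62996453e+02] 0.1 [0.09354072 0.60550668 0.21993871] 0.0853818054646496
```

View pics/top.png

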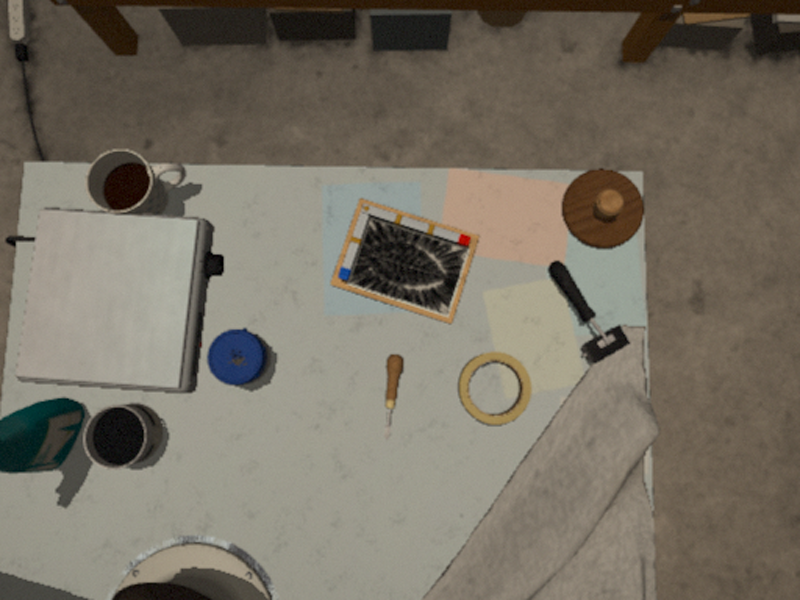

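View pics/scene.png

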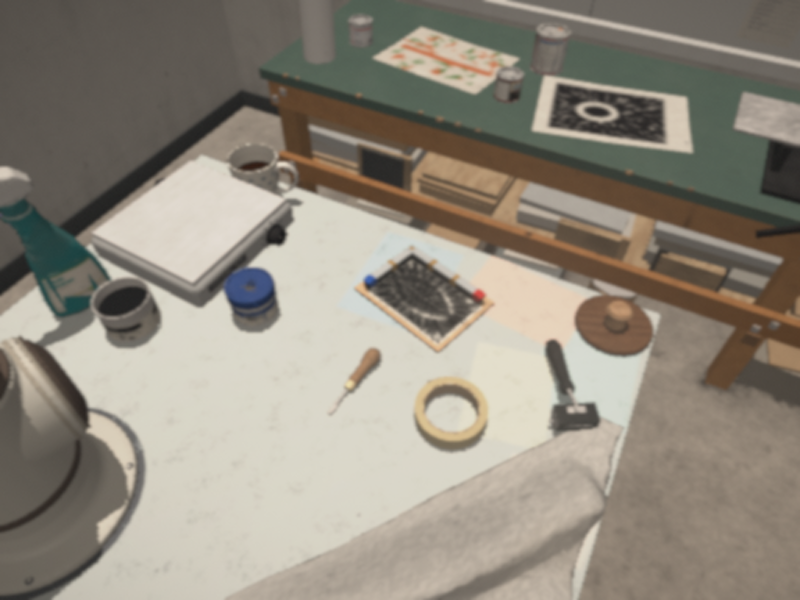

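The top view shows the board at about (405,260), the red bead at (464,240), the blue bead at (345,274) and the corner at about (366,208). The scene view has red at (479,295) and blue at (370,281). The arm is off to the left. Next I'll triangulate the red and blue beads and take a closer crop.

```bash
cat > h.py <<'E'
from workcell import bot
import cv2,numpy as np
def proj(c,P):
    f=192/np.tan(np.radians(c["vfov"])/2); T=np.array(c["camera_from_world"])
    p=np.atleast_2d(P)@T[:3,:3].T+T[:3,3]
    return np.c_[c["cx"]+f*p[:,0]/p[:,2],c["cy"]+f*p[:,1]/p[:,2]]
def blobs(im):
    h=cv2.cvtColor(im,cv2.COLOR_RGB2HSV); out={}
    for k,m in dict(red=((h[...,0]<6)|(h[...,0]>174))&(h[...,1]>190)&(h[...,2]>90),blue=(abs(h[...,0].astype(int)-110)<14)&(h[...,1]>170)&(h[...,2]>60)).items():
        n,_,s,c=cv2.connectedComponentsWithStats(m.astype(np.uint8)); out[k]=[(s[i,4],c[i].round(2).tolist()) for i in range(1,n) if s[i,4]>5]
    return out
def board(x,y,yaw,P):
    a=np.radians(yaw); P=np.atleast_2d(P).astype(float); 
    return np.c_[x+P[:,0]*np.cos(a)-P[:,1]*np.sin(a),y+P[:,0]*np.sin(a)+P[:,1]*np.cos(a),P[:,2]]
B=np.array([[52,-73],[52,-23],[52,27],[52,77],[2,77],[-48,77]])/1000
B=np.c_[B,np.full(6,.0265)]
E
python3 - <<'E'
from h import *
tiles=[]
for n,(u,v) in dict(top=(260,166),scene=(271,190)).items():
    im=bot.camera(n); print(n,blobs(im))
    c=im[v-45:v+45,u-60:u+60,::-1]; tiles.append(cv2.resize(c,(400,300),interpolation=cv2.INTER_CUBIC))
cv2.imwrite("pics/c.png",np.hstack(tiles))
E
```

```text
top {'red': [(np.int32(39), [296.67, 153.31])], 'blue': [(np.int32(37), [220.16, 174.95]), (np.int32(322), [149.97, 227.78]), (np.int32(9), [152.22, 218.0]), (np.int32(8), [163.75, 236.62])]}
scene {'red': [], 'blue': []}
```

View pics/c.png

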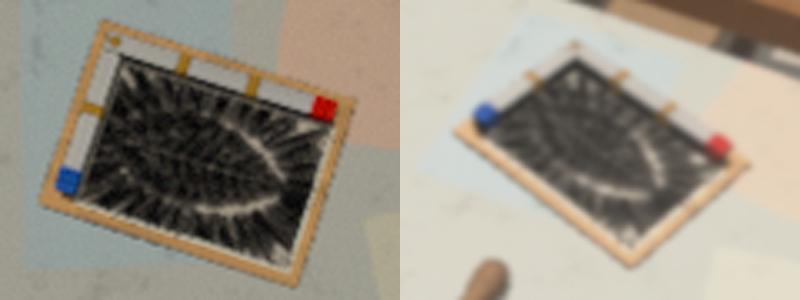

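The crops show all six beads in both views. In the top crop: red (324,108), b1 (253,85), b2 (183,65), corner (112,42), b4 (92,107), blue (68,181). In the scene crop, right half: red (719,146), b1 (668,109), b2 (618,76), corner (575,46), b4 (531,78), blue (486,115).

```bash
python3 - <<'E'
from h import *
from scipy.optimize import least_squares as ls
k=.3
t=(np.array([[324,108],[253,85],[183,65],[112,42],[92,107],[68,181]])+.5)*k-.5+[200,121]
s=(np.array([[319,146],[268,109],[218,76],[175,46],[131,78],[86,115]])+.5)*k-.5+[211,145]
ct,cs=bot.calibration("top"),bot.calibration("scene")
def f(p,w=(1,1)):
    P=board(*p[:3],B); P[:,2]=p[3]
    return np.r_[w[0]*(proj(ct,P)-t).ravel(),w[1]*(proj(cs,P)-s).ravel()]
r=ls(f,[.55,-.2,0,.027],x_scale=[.1,.1,30,.01])
if r.cost>50: r=min([ls(f,[.55,-.2,y,.027],x_scale=[.1,.1,30,.01]) for y in (-90,-30,30,90,150)],key=lambda q:q.cost)
print(r.x,r.fun.round(1)); P=board(*r.x[:3],B); print(P.round(4),np.hypot(P[:,0],P[:,1]))
for n in("top","scene"):
    print(n,(192/np.tan(np.radians(bot.calibration(n)["vfov"])/2)))
E
```

```text
[  0.53014733  -0.28836752 -16.69709712   0.02460453] [-0.3 -0.3  0.   0.1  0.2 -0.4  0.8  0.1  0.   0.9  0.3 -0.7 -0.5 -0.8
 -0.2  0.3  0.4  0.6 -0.4  0.4 -0.2  0.3 -0.3 -1. ]
[[ 0.559  -0.3732  0.0265]
 [ 0.5733 -0.3253  0.0265]
 [ 0.5877 -0.2774  0.0265]
 [ 0.6021 -0.2296  0.0265]
 [ 0.5542 -0.2152  0.0265]
 [ 0.5063 -0.2008  0.0265]] [0.67213122 0.65922017 0.64990929 0.64435468 0.59449838 0.54466844]
top 387.73067987645607
scene 377.55517532116954
```

Both views fit within 1 px: yaw is -16.7°, and bead tops come out at z≈25 mm against 27 mm in the text. The spray bottle may lie under the direct path, so I'll rise first and then swing round at a constant radius.

```bash
python3 -m crank '[{"gripper":0,"travel":[0,0,-60],"twist":[0,0,0]},{"gripper":0,"travel":[0,0,-60],"twist":[0,0,0]},{"gripper":0,"travel":[-20,0,-40],"twist":[0,0,0.03]},{"gripper":0,"travel":[-60,0,0],"twist":[0,0,0.11]},{"gripper":0,"travel":[-60,0,0],"twist":[0,0,0.11]},{"gripper":0,"travel":[-60,0,0],"twist":[0,0,0.11]},{"gripper":0,"travel":[-60,0,0],"twist":[0,0,0.11]},{"gripper":0,"travel":[-60,0,0],"twist":[0,0,0.11]},{"gripper":0,"travel":[-60,0,0],"twist":[0,0,0.1]},{"gripper":0,"travel":[-60,0,0],"twist":[0,0,0.1]},{"gripper":0,"travel":[-60,0,0],"twist":[0,0,0.1]},{"gripper":0,"travel":[-60,0,0],"twist":[0,0,0.1]}]' 40
```

```text
time: 1.7
ee_pos: [0.5575, 0.1601, 0.3907]
tcp_rot: [-180.0, -0.0, 106.7]
wrist_force: [0.4, -0.3, 0.9]
opening: -0.0002
grasp_force: 0.0
```

```bash
python3 -m crank '[{"gripper":0,"travel":[-57,0,22],"twist":[0,0,0.072]},{"gripper":0,"travel":[-57,0,22],"twist":[0,0,0.072]},{"gripper":0,"travel":[-57,0,22],"twist":[0,0,0.072]},{"gripper":0,"travel":[-57,0,22],"twist":[0,0,0.072]},{"gripper":0,"travel":[-57,0,22],"twist":[0,0,0.072]},{"gripper":0,"travel":[-57,0,22],"twist":[0,0,0.072]},{"gripper":0,"travel":[-57,0,22],"twist":[0,0,0.072]},{"gripper":0,"travel":[-57,0,22],"twist":[0,0,0.072]},{"gripper":0,"travel":[0,0,0],"twist":[0,0,0]},{"gripper":0,"travel":[0,0,0],"twist":[0,0,0]}]'
python3 - <<'E'
from h import *
c=bot.calibration("wrist"); im=bot.camera("wrist")
cv2.imwrite("pics/w.png",cv2.resize(im[:,:,::-1],(800,600),interpolation=cv2.INTER_CUBIC))
print(blobs(im)); print(proj(c,board(.53015,-.28837,-16.7,B)).round(1)*1.5625)
E
```

```text
time: 2.95
ee_pos: [0.5754, -0.2875, 0.2153]
tcp_rot: [-180.0, -0.0, 73.8]
wrist_force: [0.2, 0.5, 0.2]
opening: -0.0003
grasp_force: 0.0
{'red': [], 'blue': [(np.int32(213), [154.8, 99.35])]}
[[406.09375 387.1875 ]
 [407.34375 317.5    ]
 [408.75    241.71875]
 [410.15625 158.59375]
 [326.09375 157.8125 ]
 [241.875   157.03125]]
```

View pics/w.png

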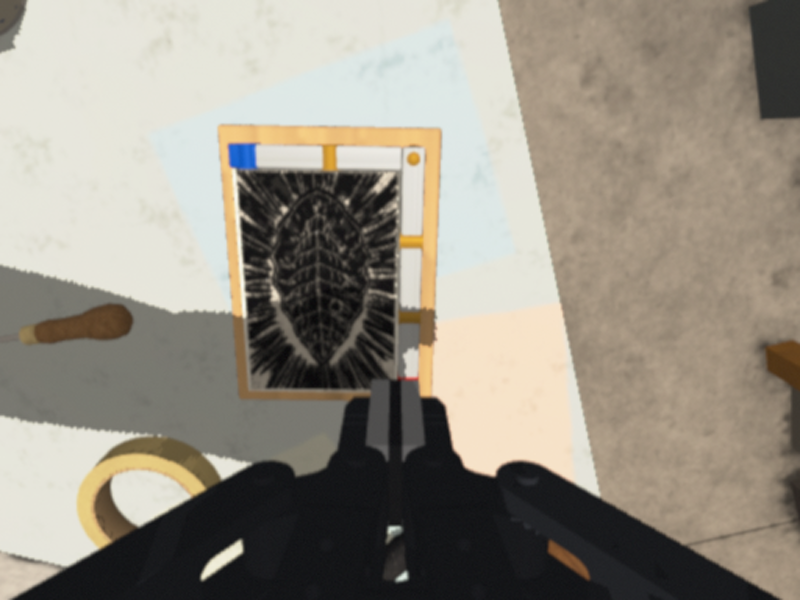

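The wrist view shows the corner dome at (413,158), b2 (411,241), b1 (410,317), b4 (329,157) and blue (242,155), with red hidden under the fingers. The prediction was within 3 px, so I'll refine with these and work out the move to red.

```bash
python3 - <<'E'
from h import *
from scipy.optimize import least_squares as ls
w=(np.array([[410,317.],[411,241],[413,158],[329,157],[242,155.5]])+.5)*.64-.5
c=bot.calibration("wrist")
r=ls(lambda p:(proj(c,board(*p,B[1:]))-w).ravel(),[.53,-.288,-16.7],x_scale=[.1,.1,30])
print(r.x,r.fun.round(1)); o=bot.get_obs(); a=np.radians(o["tcp_rot"][2]); x=np.array([np.cos(a),np.sin(a)]); y=np.array([np.sin(a),-np.cos(a)])
P=board(*r.x,B); print(P.round(4),o["tcp_rot"])
for p in P: d=p[:2]-o["ee_pos"][:2]; print((1e3*np.array([d@x,d@y])).round(1), o["ee_pos"][2])
E
```

```text
[  0.53195659  -0.28760443 -16.65460906] [-0.4 -0.2 -0.1 -0.1 -0.4 -0.1 -0.4 -0.   1.4  0.4]
[[ 0.5609 -0.3724  0.0265]
 [ 0.5752 -0.3245  0.0265]
 [ 0.5895 -0.2766  0.0265]
 [ 0.6038 -0.2287  0.0265]
 [ 0.5559 -0.2144  0.0265]
 [ 0.508  -0.2001  0.0265]] [ 1.79972284e+02 -9.23024281e-03  7.38911942e+01]
[-86.3   9.4] 0.21574110080481593
[-36.3   9.9] 0.21574110080481593
[13.7 10.4] 0.21574110080481593
[63.7 10.8] 0.21574110080481593
[ 64.2 -39.2] 0.21574110080481593
[ 64.6 -89.2] 0.21574110080481593
```

```bash
python3 -m crank '[{"gripper":0,"travel":[-43,5,30],"twist":[0,0,0.009]},{"gripper":0,"travel":[-43,4.5,40],"twist":[0,0,0]},{"gripper":0,"travel":[0,0,50],"twist":[0,0,0]},{"gripper":0,"travel":[0,0,40],"twist":[0,0,0]},{"gripper":0,"travel":[0,0,16],"twist":[0,0,0]},{"gripper":0,"travel":[0,0,0],"twist":[0,0,0]},{"gripper":0,"travel":[0,0,0],"twist":[0,0,0]},{"gripper":0,"travel":[0,0,0],"twist":[0,0,0]}]'
python3 - <<'E'
from h import *
o=bot.get_obs();print(o["ee_pos"],o["tcp_rot"],o["wrist_force"])
im=bot.camera("wrist")
cv2.imwrite("pics/w2.png",cv2.resize(im[100:370,150:400,::-1],(550,594),interpolation=cv2.INTER_CUBIC))
E
```

```text
time: 4.0
ee_pos: [0.5612, -0.3731, 0.0413]
tcp_rot: [179.8, 0.0, 73.3]
wrist_force: [-0.6, 0.7, 0.1]
opening: -0.0001
grasp_force: 0.0
[ 0.56121207 -0.37306081  0.04130978] [1.79845741e+02 4.88705445e-02 7.33418692e+01] [-0.60677353  0.68789915  0.08327867]
```

View pics/w2.png

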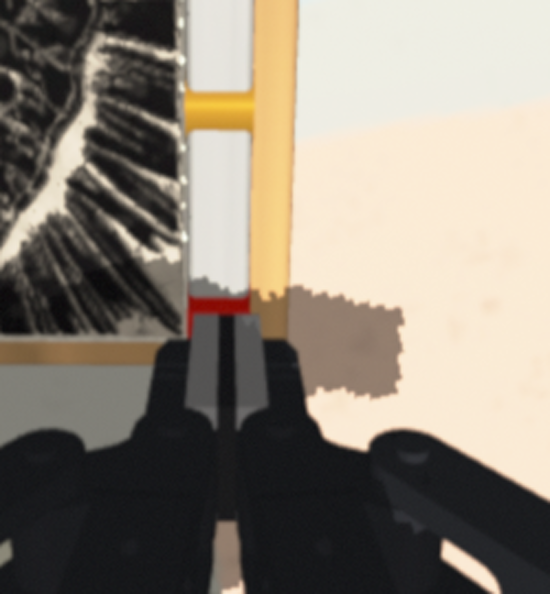

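The tips stand over the red bead, about 1.5 mm too far along tool +y (tip centre at 227, guide centre at 219 px). I'll correct that and lower gently.

```bash
python3 -m crank '[{"gripper":0,"travel":[0.5,-1.5,7],"twist":[0,0,0]},{"gripper":0,"travel":[0,0,4],"twist":[0,0,0]},{"gripper":0,"travel":[0,0,1],"twist":[0,0,0]},{"gripper":0,"travel":[0,0,1],"twist":[0,0,0]},{"gripper":0,"travel":[0,0,0],"twist":[0,0,0]},{"gripper":0,"travel":[0,0,0],"twist":[0,0,0]}]'
python3 -m crank '[{"gripper":0,"travel":[0,0,1],"twist":[0,0,0]},{"gripper":0,"travel":[0,0,1],"twist":[0,0,0]},{"gripper":0,"travel":[0,0,0],"twist":[0,0,0]},{"gripper":0,"travel":[0,0,0],"twist":[0,0,0]}]'
```

```text
time: 4.8
ee_pos: [0.5591, -0.3718, 0.0264]
tcp_rot: [180.0, 0.0, 73.3]
wrist_force: [-0.3, 0.4, 0.5]
opening: 0.0001
grasp_force: 0.1
time: 5.3
ee_pos: [0.5591, -0.3718, 0.0245]
tcp_rot: [180.0, 0.0, 73.3]
wrist_force: [-0.8, -0.3, 2.7]
opening: -0.0002
grasp_force: 1.4
```

```bash
python3 -m crank '[{"gripper":0,"travel":[0,0,0.5],"twist":[0,0,0]},{"gripper":0,"travel":[0,0,0.5],"twist":[0,0,0]},{"gripper":0,"travel":[0,0,0],"twist":[0,0,0]},{"gripper":0,"travel":[0,0,0],"twist":[0,0,0]}]'
python3 -m crank '[{"gripper":0,"travel":[3,0,0],"twist":[0,0,0]},{"gripper":0,"travel":[5,0,0],"twist":[0,0,0]},{"gripper":0,"travel":[5,0,0],"twist":[0,0,0]},{"gripper":0,"travel":[5,0,0],"twist":[0,0,0]},{"gripper":0,"travel":[5,0,0],"twist":[0,0,0]},{"gripper":0,"travel":[5,0,0],"twist":[0,0,0]},{"gripper":0,"travel":[5,0,0],"twist":[0,0,0]},{"gripper":0,"travel":[5,0,0],"twist":[0,0,0]},{"gripper":0,"travel":[5,0,0],"twist":[0,0,0]},{"gripper":0,"travel":[5,0,0],"twist":[0,0,0]},{"gripper":0,"travel":[2,0,0],"twist":[0,0,0]},{"gripper":0,"travel":[0,0,0],"twist":[0,0,0]}]'
python3 - <<'E'
from h import *
im=bot.camera("wrist")
cv2.imwrite("pics/w3.png",cv2.resize(im[60:330,150:400,::-1],(550,594),interpolation=cv2.INTER_CUBIC))
E
```

```text
time: 5.8
ee_pos: [0.5591, -0.3718, 0.0234]
tcp_rot: [180.0, 0.0, 73.3]
wrist_force: [-0.2, 0.8, 3.3]
opening: -0.0001
grasp_force: 2.2
time: 7.3
ee_pos: [0.5735, -0.3235, 0.0234]
tcp_rot: [180.0, -0.0, 73.3]
wrist_force: [0.8, -0.9, 4.5]
opening: -0.0
grasp_force: 2.3
```

View pics/w3.png

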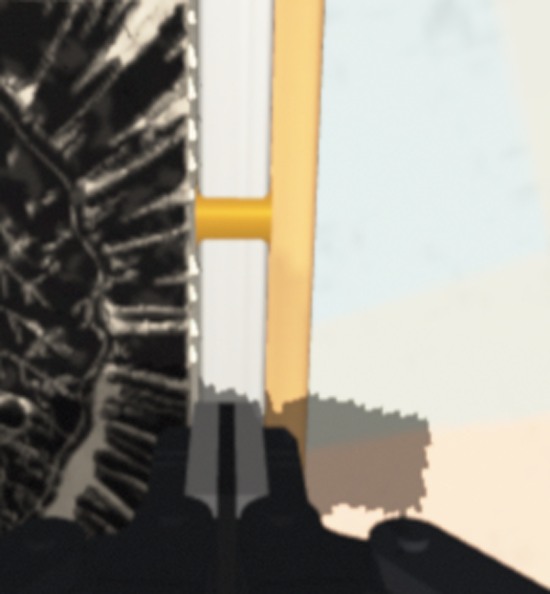

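The guide is centred under the tips to within about 1 mm (tip centre at 227 px, strip centre ~232). The next bead, at y=218, lies about 38 mm ahead of the tip's front edge, so the tips are on bead 1. Force is about 4 N; carrying on.

```bash
python3 -m crank '[{"gripper":0,"travel":[3,0,0],"twist":[0,0,0]},{"gripper":0,"travel":[5,0,0],"twist":[0,0,0]},{"gripper":0,"travel":[5,0,0],"twist":[0,0,0]},{"gripper":0,"travel":[5,0,0],"twist":[0,0,0]},{"gripper":0,"travel":[5,0,0],"twist":[0,0,0]},{"gripper":0,"travel":[5,0.3,0],"twist":[0,0,0]},{"gripper":0,"travel":[5,0,0],"twist":[0,0,0]},{"gripper":0,"travel":[5,0,0],"twist":[0,0,0]},{"gripper":0,"travel":[5,0,0],"twist":[0,0,0]},{"gripper":0,"travel":[5,0,0],"twist":[0,0,0]},{"gripper":0,"travel":[2,0,0],"twist":[0,0,0]},{"gripper":0,"travel":[0,0,0],"twist":[0,0,0]}]'
python3 -m crank '[{"gripper":0,"travel":[3,0,0],"twist":[0,0,0]},{"gripper":0,"travel":[5,0,0],"twist":[0,0,0]},{"gripper":0,"travel":[5,0,0],"twist":[0,0,0]},{"gripper":0,"travel":[5,0,0],"twist":[0,0,0]},{"gripper":0,"travel":[5,0,0],"twist":[0,0,0]},{"gripper":0,"travel":[5,0.3,0],"twist":[0,0,0]},{"gripper":0,"travel":[5,0,0],"twist":[0,0,0]},{"gripper":0,"travel":[5,0,0],"twist":[0,0,0]},{"gripper":0,"travel":[5,0,0],"twist":[0,0,0]},{"gripper":0,"travel":[4,0,0],"twist":[0,0,0]},{"gripper":0,"travel":[2,0,0],"twist":[0,0,0]},{"gripper":0,"travel":[0,0,0],"twist":[0,0,0]}]'
python3 - <<'E'
from h import *
im=bot.camera("wrist")
cv2.imwrite("pics/w4.png",cv2.resize(im[60:330,110:400,::-1],(638,594),interpolation=cv2.INTER_CUBIC))
E
```

```text
time: 8.85
ee_pos: [0.5882, -0.2756, 0.0233]
tcp_rot: [180.0, -0.0, 73.3]
wrist_force: [0.8, -0.1, 4.9]
opening: 0.0006
grasp_force: 2.3
time: 10.35
ee_pos: [0.6025, -0.2288, 0.0233]
tcp_rot: [180.0, -0.0, 73.3]
wrist_force: [-0.3, -0.3, 4.6]
opening: -0.0001
grasp_force: 2.1
```

View pics/w4.png

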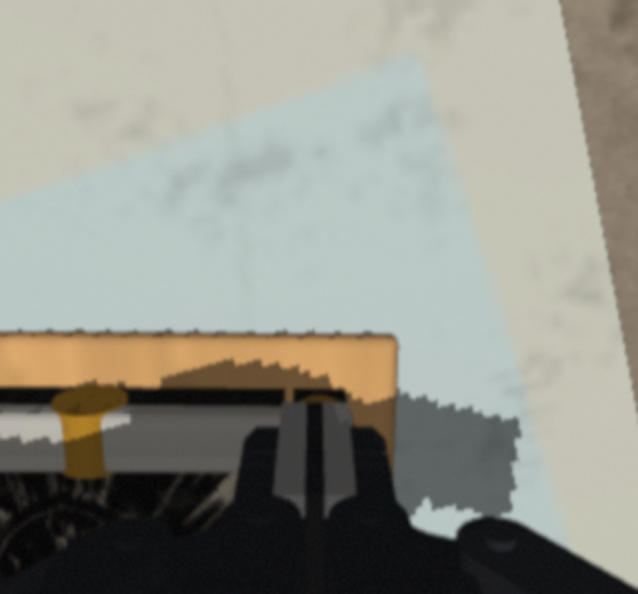

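The dome peeks out just ahead of the tips at (318,400), and leg 2's strip centreline is at y≈438 with bead 4 at (85,438). The along-leg position should be checked by projection.

```bash
python3 - <<'E'
from h import *
c=bot.calibration("wrist"); o=bot.get_obs(); p=o["ee_pos"]; a=np.radians(o["tcp_rot"][2]); x=np.array([np.cos(a),np.sin(a),0]);y=np.array([np.sin(a),-np.cos(a),0])
q=board(.53196,-.2876,-16.655,B)
q[:,2]=.0235
cr=lambda P:((proj(c,P)-[110,60]+.5)*2.2-.5).round(0).tolist()
print("tcp",cr(p),"front11",cr(p+.011*x),"front7",cr(p+.007*x),"+10lat",cr(p+.01*y)); print(cr(q[2:5]))
print(np.array(c["camera_from_world"])@np.r_[p,1])
E
```

```text
tcp [[313.0, 445.0]] front11 [[313.0, 398.0]] front7 [[313.0, 415.0]] +10lat [[360.0, 445.0]]
[[318.0, 637.0], [319.0, 443.0], [81.0, 443.0]]
[-3.06730856e-04  3.16709726e-02  1.60292750e-01  1.00000000e+00]
```

Tips are about 2 mm short of the dome centre along leg 1. I'll nudge forward, then take leg 2 along tool −y.

```bash
python3 -m crank '[{"gripper":0,"travel":[1,0.5,0],"twist":[0,0,0]},{"gripper":0,"travel":[1,0,0],"twist":[0,0,0]},{"gripper":0,"travel":[0,0,0],"twist":[0,0,0]},{"gripper":0,"travel":[0,0,0],"twist":[0,0,0]}]'
python3 -m crank '[{"gripper":0,"travel":[0,-3,0],"twist":[0,0,0]},{"gripper":0,"travel":[0,-5,0],"twist":[0,0,0]},{"gripper":0,"travel":[0,-5,0],"twist":[0,0,0]},{"gripper":0,"travel":[0,-5,0],"twist":[0,0,0]},{"gripper":0,"travel":[0,-5,0],"twist":[0,0,0]},{"gripper":0,"travel":[0,-5,0],"twist":[0,0,0]},{"gripper":0,"travel":[0,-5,0],"twist":[0,0,0]},{"gripper":0,"travel":[0,-5,0],"twist":[0,0,0]},{"gripper":0,"travel":[0,-5,0],"twist":[0,0,0]},{"gripper":0,"travel":[0,-5,0],"twist":[0,0,0]},{"gripper":0,"travel":[0,-2,0],"twist":[0,0,0]},{"gripper":0,"travel":[0,0,0],"twist":[0,0,0]}]'
python3 - <<'E'
from h import *
im=bot.camera("wrist")
cv2.imwrite("pics/w5.png",cv2.resize(im[60:330,110:400,::-1],(638,594),interpolation=cv2.INTER_CUBIC))
E
```

```text
time: 10.9
ee_pos: [0.6033, -0.2275, 0.0233]
tcp_rot: [180.0, 0.0, 73.3]
wrist_force: [-1.2, -1.9, 4.7]
opening: -0.0
grasp_force: 2.2
time: 12.4
ee_pos: [0.5552, -0.213, 0.0233]
tcp_rot: [-180.0, 0.0, 73.3]
wrist_force: [1.7, -0.4, 4.7]
opening: -0.0001
grasp_force: 2.3
```

View pics/w5.png

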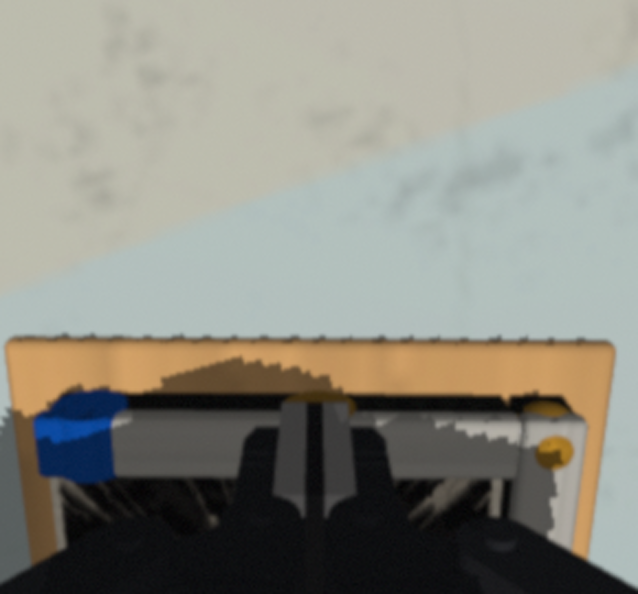

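The tips are on bead 4: its cap is centred at (322,400) and the tip at 315. The dome at (555,451) and blue at (77,445) lie evenly about 50 mm either side, so I'll go on to blue.

```bash
python3 -m crank '[{"gripper":0,"travel":[0,-3,0],"twist":[0,0,0]},{"gripper":0,"travel":[0,-5,0],"twist":[0,0,0]},{"gripper":0,"travel":[0,-5,0],"twist":[0,0,0]},{"gripper":0,"travel":[0,-5,0],"twist":[0,0,0]},{"gripper":0,"travel":[0,-5,0],"twist":[0,0,0]},{"gripper":0,"travel":[0,-5,0],"twist":[0,0,0]},{"gripper":0,"travel":[0,-5,0],"twist":[0,0,0]},{"gripper":0,"travel":[0,-5,0],"twist":[0,0,0]},{"gripper":0,"travel":[0,-5,0],"twist":[0,0,0]},{"gripper":0,"travel":[0,-4,0],"twist":[0,0,0]},{"gripper":0,"travel":[0,-2,0],"twist":[0,0,0]},{"gripper":0,"travel":[0,0,0],"twist":[0,0,0]}]'
python3 -m crank '[{"gripper":0,"travel":[0,0,0],"twist":[0,0,0]},{"gripper":0,"travel":[0,0,0],"twist":[0,0,0]}]'
python3 - <<'E'
from h import *
im=bot.camera("wrist")
cv2.imwrite("pics/w6.png",cv2.resize(im[60:330,110:400,::-1],(638,594),interpolation=cv2.INTER_CUBIC))
E
```

```text
time: 13.95
ee_pos: [0.5083, -0.1989, 0.0233]
tcp_rot: [-180.0, -0.0, 73.3]
wrist_force: [2.0, -1.0, 4.6]
opening: 0.0005
grasp_force: 2.3
time: 14.2
ee_pos: [0.5083, -0.199, 0.0231]
tcp_rot: [-180.0, -0.0, 73.3]
wrist_force: [-0.0, -0.4, 5.1]
opening: -0.0001
grasp_force: 2.4
```

View pics/w6.png

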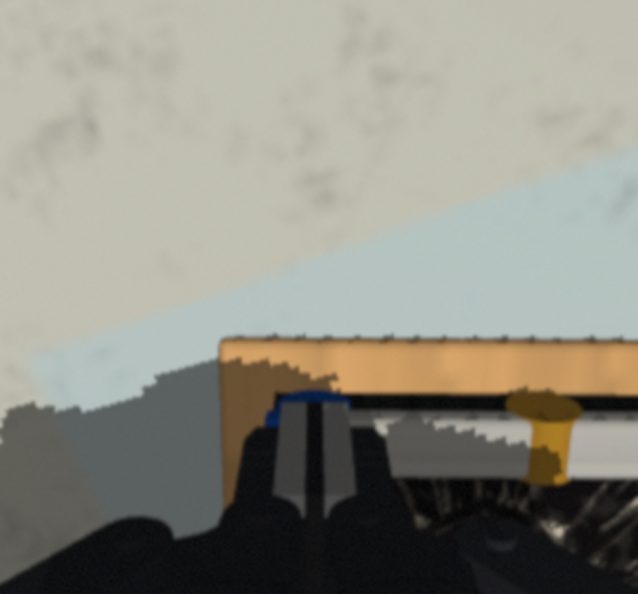

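The tips rest centred on the blue bead, whose blue shows on both sides at (275–350, 400). Force is steady at about 5 N, a press of roughly 3 mm. Handing in.

```bash
python3 -c "
from workcell import bot
print(bot.job_done())"
```

```text
the job is handed in; nothing more can be done
None
```

The job is handed in: I ran the shut fingertips along the guide from the red bead, over every bead and round the corner, at about 3–5 N. They finished holding the blue bead gently down, about 14 s in, and the verdict was not reported back.

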